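Set the bundling jig and hold its spring pusher open for loading

ROBOT

A 6-joint arm with a two-finger parallel gripper is mounted at the origin on a cart in front of the work surface, level with it; the furniture and walls round the work are solid. World frame = base frame: x ahead of the robot, y to its left, z up, the work surface at z = 0. Lengths are in m, angles in rad, forces in N, time in s.
With the tool pointing down it reaches from about 0.35 to 0.775 m from the base axis. Payload 5.5 kg.
Tool frame: the origin (TCP) lies between the finger pads; the fingertips stand 19 mm ahead of it and the grasp point (between the pads) is the TCP; z points along the fingers, y is the line along which they close (so a half turn about z gives the same grasp; the last joint's range is limited). The gripper opens to 85 mm and grips with 20 to 120 N. Pads are 22 mm wide; open, the fingers measure 114 mm over their backs; the gripper's body (76 mm by 85 mm) begins 54 mm behind the grasp point. The pads swing forward as they close: fully open they stand 13 mm farther back than shut.
Start: joints at [-1.345, 0.313, 0.046, 1.304, 0, 1.431], TCP at [0.206, -0.537, 0.25] pointing down, gripper open.
Joint ranges: [-2.76, 2.76], [-0.86, 1.69], [-1.03, 1.26], [-2.2, 2.34], [-1.47, 1.5], [-3.14, 3.14]. Speed limits (rad/s): [2.57, 2.57, 3.14, 3.14, 3.14, 3.14].

INTERFACE

Orientations are given as a unit quaternion [w, x, y, z].
In Python, from workcell import env gives the robot as it stands.
- The arm moves only by the tool carry_out, never from a script. Its argument "increments" is a list that holds one entry, the list of rows, each a list of 6 numbers: the shift along the tool's x, y, z each as a share of 50 cm, from -1 to 1, then the turn, a rotation vector about the tool's x, y, z each as a share of 2 pi rad, from -1 to 1. In form: [[[x, y, z, ax, ay, az], ...]]. A call has 1 to 5 rows; each row is the pose to reach, as a shift and turn from the pose commanded when the call began, along the tool's axes at that moment, turning the shorter way round; what a row does not reach only later rows make up. A row lasts 1/8 s, in which the tool goes at most 62.5 mm and 10.7 degrees, less where a joint would pass 70% of its speed; a pose out of reach is approached as far as the arm can. A call with a number of a shift or a turn outside -1 to 1 is refused whole. A call with a gripper value outside its range is refused whole. "jaw" is the closure, from 0 (fully open) to 1 (shut), set as the call begins (left out, the last holds). The fingers move at their own pace and stop on an object; "squeeze" is the grip in N (left out, the last holds). Time passes only in rows, so rows that repeat a pose let the fingers close. It gives the time, the measured TCP pose, the force, the opening and the grip force at its end, in the units of the state.
- env.get_state(): the state, without advancing time (a new reading comes with each control period).
- env.read_camera(name): name is "scene" or "top"; returns a dict with "frame" (400x640x3 uint8, blue, green, red), "z_map" (400x640 float32, m along the optical axis (not along the pixel's ray), 0 where there is no reading), "intrinsics" (3x3 intrinsics, pixels), "R" (3x3) and "t" (3): a world point X has camera coordinates R X + t. Camera axes: x right, y down, z forward; pixel columns grow to the right and rows downward; lengths in m; the calibration is good to about 2 mm. A picture is of the moment at which its call begins.
- env.hand_in(): hands the job in; it is judged then, once.
Trained networks look in the newest picture that a camera, given by its name, has taken for a name from the list of things; names that differ only in an ending like _2 or _b are one class to them, and where a whole thing is asked for, a point or a joint stands for the part that bears it (a point fixed in the world has none). Each returns a list of dicts, best first, with "score" (0 to 1); they miss things now and then, are a little off and sometimes report something else, mostly with a low value. They report only what shows in the picture. A call takes as long as a camera call.
- env.find_in(camera, name): "position" ([x, y, z] in m, in world coordinates, good to about 4 mm: the middle of the surface that is visible of it).
The state is a dict: "clock": time; "joint_pos": joint angles; "qvel": joint speeds; "tau": joint torques, N m; "tcp_pos": TCP position; "orientation": TCP orientation; "wrist_force": force on the tool from outside, world axes, zero at the start; "ft_torque": the same for the moment, N m; "finger_gap": finger opening in m; "grip_force": force on a finger pad.
Only numpy, scipy, OpenCV 4.12 (cv2) and the standard library are available. Lean on these libraries where they do the work, as an engineer would, in place of code of your own. Each camera call takes 0.05 s, during which the arm holds its last target. There are 200 camera calls.

TASK

Make the pack-bundling jig ready for loading: slide the end stop (the carriage with the round knob) along the rail until its pointer stands over the index clip on its side of the scale bar, and leave it there. Then take hold of the spring-loaded pusher (the carriage with the upright paddle), pull it back against its spring until its pointer stands over the other clip, and keep it there so that a colleague can put the packs in: the job finishes with you still holding the pusher. Leave the packs and the masking tape behind the jig where they are.

Things in the scene. Friction and masses are not known exactly. Their poses are not given: they have to be found in the camera images.
- jig: pack-bundling jig, does not move: aluminium base 150 x 410 mm, 16 mm high, y from -195 to +215 mm. Origin under its rail, on the table; z up, y along the rail from the end stop to the spring cylinder, x to the back guide, away from the robot; turned up to 0.3 rad. The rail carries two carriages with facing upright plates, 86 mm high. Only knob (132 mm) and paddle (134 mm) stand over 92 mm.
- scale (a point): middle of the top of the jig's front bar: steel scale bar along the jig's y, 300 x 12 mm, a line each 10 mm, its top 44 mm above the table. (Back guide: x = +52 mm, top 60 mm. Spring cylinder and its brackets: y = 128 to 214 mm, top 84 mm.)
- end_stop (a joint): position of the end stop on the rail in m, 0 to 0.112, growing along the jig's +y (towards the pusher). A friction brake of about 10 N keeps it where it is left. Pointer and knob move with it one to one.
- stop_knob (a point): point to grip on the end stop's knob: on the axis of an upright black round knob 26 mm in diameter, which stands free from 96 to 132 mm above the table; this point is at 114 mm.
- stop_pointer (a point): tip of the end stop's pointer, 52 mm above the table over the scale bar, in the plane of its face plate; 61 mm towards the jig's -x and 24 mm towards its +y from the knob.
- stop_clip: index clip for the end stop: small dark steel saddle clip, 8 mm wide along the scale bar, 17 mm across it, sitting fast on the bar, with a fine white line across its middle; a small thumbscrew at its front. The one on the end stop's side (smaller jig y). Origin at the middle of its top, 48 mm above the table; axes as the jig's.
- pusher_slide (a joint): position of the spring pusher in m, 0 (at rest) to 0.080, growing along the jig's +y as it is pulled back, away from the end stop towards the spring cylinder. The return spring pulls it home with about 5 N at rest, rising to about 9 N at 0.07; it runs home if let go. Pointer and paddle move with it one to one.
- pusher: the whole pusher carriage: face plate 84 mm wide, block, post and paddle. Origin on the table plane under the rail, in the plane of its face plate; axes as the jig's.
- paddle_grip (a point): point to grip: centre of the pusher's handle, an upright black paddle 50 mm wide across the rail (jig x), 14 mm thick along the rail (jig y), standing free from 90 to 134 mm above the table; this point is at 115 mm.
- pusher_pointer (a point): tip of the pusher's pointer, 52 mm above the table over the scale bar, in the plane of the pusher's face plate; 61 mm towards the jig's -x and 24 mm towards its -y from the paddle's centre.
- load_clip: index clip for the pusher: the same kind of clip, fast on the bar on the pusher's side (larger jig y). Origin at the middle of its top, 48 mm above the table; axes as the jig's.
- pack_1: printed cardboard product pack, 60 x 88 x 28 mm; origin at the centre of its underside; lies on the table behind the jig, lower pack of a pile of two; leave alone
- pack_2: printed cardboard product pack, 60 x 88 x 28 mm; origin at the centre of its underside; lies on pack_1; leave alone
- pack_3: printed cardboard product pack, 60 x 88 x 28 mm; origin at the centre of its underside; lies singly on the table behind the jig; leave alone
- masking_tape: roll of cream masking tape lying flat, 96 mm in diameter, 18 mm high, behind the jig; origin at the centre of its underside; leave alone

How it is judged:
By the outcome, as a careful person would: the job done as asked, in the order asked, and still so for the second after the job is handed in, while the arm keeps its last pose, push and grip.
It also fails if it takes over 48 s, if anything falls off the work surface, if the arm or the gripper's body presses on something with over 40 N, if the wrist force passes 120 N, or if a joint passes its speed limit or range.

## Working session

There is one attempt and no reset: what is moved stays moved. The work goes in short steps, Python scripts to look and compute and a tool call to move; the robot and the scene stay as the last step left them, time stands still between calls to the robot, and variables do not carry over. Pictures are saved under pics/ and viewed, at most 10 in all, crops included, and the job is handed in when it is done.

Besides the shell and the picture viewer there is one more tool, called by a JSON object that holds its "name" and its "arguments". carry_out: Moves the arm, as the interface text tells. Its arguments: {"type":"object","properties":{"increments":{"type":"array","items":{"type":"array","items":{"type":"array","items":{"type":"number","minimum":-1,"maximum":1}}}},"jaw":{"type":"number"},"squeeze":{"type":"number"}},"required":["increments"]}

```bash
mkdir -p pics
cat > h.py <<'E'
import numpy as np, cv2
from workcell import env
def cam(n):
    c=env.read_camera(n); return c
def proj(c,X):
    p=c["R"]@np.array(X)+c["t"]; q=c["intrinsics"]@p; return q[:2]/q[2]
def onz(c,u,v,z):
    d=c["R"].T@np.linalg.inv(c["intrinsics"])@np.array([u,v,1.]); o=-c["R"].T@c["t"]
    return o+d*(z-o[2])/d[2]
def onmap(c,u,v):
    z=c["z_map"][int(round(v)),int(round(u))]
    return c["R"].T@(np.linalg.inv(c["intrinsics"])@np.array([u,v,1.])*z-c["t"])
E
python3 - <<'E'
from h import *
np.set_printoptions(precision=4,suppress=True)
s=env.get_state(); print(s)
for n in ("top","scene"):
    c=cam(n); cv2.imwrite(f"pics/{n}0.png",c["frame"]); np.savez(f"{n}0.npz",**c)
    print(n,c["intrinsics"][0,0],-c["R"].T@c["t"])
    for k in "jig scale stop_knob stop_pointer stop_clip paddle_grip pusher_pointer load_clip".split():
        for d in env.find_in(n,k)[:3]: print(k,round(d["score"],2),np.array(d["position"]),proj(c,d["position"]))
E
```

```text
{'clock': 0.0, 'joint_pos': array([-1.3446,  0.314 ,  0.0449,  1.3036,  0.    ,  1.4312]), 'qvel': array([ 0.0005,  0.0012,  0.0015,  0.    , -0.0004, -0.0005]), 'tau': array([  0.0002, -48.0628,  29.8531,   0.0194,  -0.0002,  -0.    ]), 'tcp_pos': array([ 0.2055, -0.5365,  0.2494]), 'orientation': array([-0.001 ,  0.9833,  0.1819, -0.    ]), 'wrist_force': array([0.3622, 0.5812, 0.7818]), 'ft_torque': array([-0.0047, -0.0202, -0.0422]), 'grip_force': 0.0, 'finger_gap': 0.08528416995091527}
top 449.72816837646633 [ 0.3833 -0.0693  1.161 ]
jig 0.64 [ 0.5205 -0.0017  0.0207] [287.6049 247.3773]
jig 0.62 [ 0.7499 -0.087   0.0281] [318.2499 159.2358]
scale 0.95 [ 0.5209 -0.0006  0.0178] [287.2405 247.3685]
scale 0.68 [ 0.5541 -0.1354  0.0719] [340.6835 229.5489]
stop_knob 0.66 [ 0.5498 -0.1372  0.0743] [341.5491 231.1142]
stop_pointer 0.8 [ 0.5528 -0.1344  0.0728] [340.3174 230.0292]
stop_pointer 0.46 [0.7634 0.0067 0.0174] [282.9052 156.6971]
paddle_grip 0.6 [0.5095 0.0055 0.0666] [283.5768 249.7414]
paddle_grip 0.28 [ 0.7521 -0.2063  0.0575] [364.6418 153.4792]
pusher_pointer 0.56 [0.509  0.0101 0.0685] [281.6354 249.916 ]
load_clip 0.33 [ 0.5494 -0.1338  0.0758] [340.1961 231.2246]
scene 447.4980555447403 [0.2367 0.5542 0.6144]
jig 0.61 [0.5026 0.0621 0.0324] [329.0039 273.6688]
scale 0.74 [ 0.7391 -0.1724  0.0118] [290.7184 180.8321]
scale 0.6 [0.5019 0.0593 0.0388] [330.1852 270.2895]
stop_knob 0.82 [ 0.5544 -0.1259  0.072 ] [352.2088 193.5264]
stop_pointer 0.66 [ 0.551  -0.1252  0.0754] [353.6099 192.8565]
stop_clip 0.67 [0.5117 0.0114 0.0676] [338.6714 240.6713]
stop_clip 0.39 [ 0.478  -0.0696  0.0466] [373.4914 230.5853]
paddle_grip 0.7 [0.5108 0.0098 0.0704] [339.5734 239.1817]
pusher_pointer 0.92 [0.5064 0.0157 0.0659] [340.0892 243.7512]
load_clip 0.34 [ 0.4793 -0.0699  0.0459] [372.9193 230.5488]
```

Run:
```python
import cv2
a=cv2.imread("pics/top0.png"); cv2.imwrite("pics/top0c.png",cv2.resize(a[170:330,180:400],None,fx=3.6,fy=3.6,interpolation=cv2.INTER_CUBIC))
a=cv2.imread("pics/scene0.png"); cv2.imwrite("pics/scene0c.png",cv2.resize(a[150:350,240:480],None,fx=3,fy=3,interpolation=cv2.INTER_CUBIC))
```

```text
(no output)
```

View pics/top0c.png

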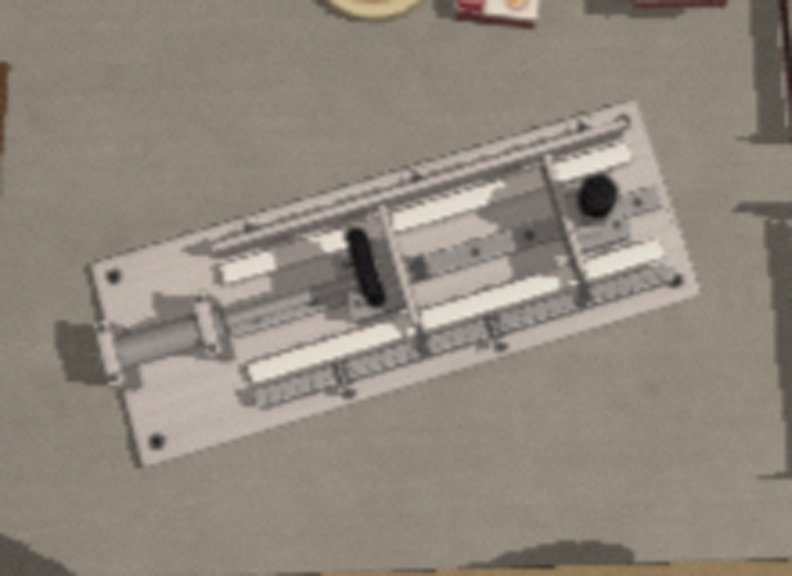

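View pics/scene0c.png

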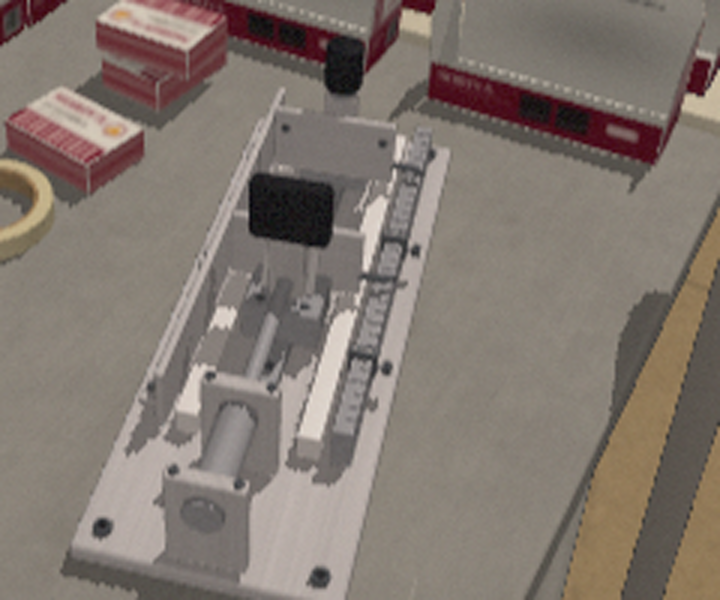

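The top crop shows the knob at (598,196), the paddle at (366,267), the stop clip at (495,328), the load clip at (345,378), and pointers at (583,297) and (420,345). The scene crop agrees. Next I fit the jig pose from the base corners and measure the travel along the jig's y.

Run:
```python
from h import *
from scipy.optimize import least_squares
np.set_printoptions(precision=4,suppress=True)
c=dict(np.load("top0.npz")); s=dict(np.load("scene0.npz"))
T=lambda u,v:(180+(u+.5)/3.6-.5,170+(v+.5)/3.6-.5)
S=lambda u,v:(240+(u+.5)/3-.5,150+(v+.5)/3-.5)
# unknown: x,y,yaw, stop knob y, paddle y, stopclip y, loadclip y, scale x
obs=[]
def J(p,l): a=p[2]; return np.array([p[0]+np.cos(a)*l[0]-np.sin(a)*l[1],p[1]+np.sin(a)*l[0]+np.cos(a)*l[1],l[2]])
def pts(p):
    k,d,sc,lc,sx=p[3:8]
    return [(c,T(92,265),(75,.0+215,16)),(c,T(636,102),(75,-195,16)),(c,T(698,293),(-75,-195,16)),(c,T(142,465),(-75,215,16)),
    (c,T(598,193),(0,k,132)),(c,T(364,266),(0,d,134)),(c,T(495,328),(sx,sc,48)),(c,T(345,376),(sx,lc,48)),
    (c,T(582,294),(-61,k+24,52)),(c,T(420,343),(-61,d-24,52)),
    (s,S(392,246),(sx,sc,48)),(s,S(363,356),(sx,lc,48)),(s,S(290,209),(0,d+7,115)),(s,S(344,68),(0,k,114)),(s,S(72,550),(75,215,16)),(s,S(340,605),(-75,215,16)),(s,S(448,149),(-75,-195,16))]
def f(p): return np.concatenate([proj(v,J(p,np.array(l)/1000))-np.array(o) for v,o,l in pts(p)])
r=least_squares(f,[.53,-.03,-.25,-140,10,-50,50,-61],x_scale=[.01,.01,.01,1,1,1,1,1],loss="soft_l1")
p=r.x; print(p); print(f(p).reshape(-1,2))
k,d,sc,lc=p[3:7]; np.save("jig.npy",p)
print("stop travel",sc-(k+24),"pusher travel",lc-(d-24))
print("knob",J(p,(0,k/1e3,.114)),"paddle",J(p,(0,d/1e3,.115)),"y axis",-np.sin(p[2]),np.cos(p[2]))
# depth checks
for n,(u,v) in dict(knob=T(598,193),paddle=T(364,264),sclip=T(495,328),lclip=T(345,376)).items(): print(n,onmap(c,u,v))
from scipy.spatial.transform import Rotation as R
o=env.get_state()["orientation"]; print(R.from_quat(np.r_[o[1:],o[0]]).as_matrix())
```

```text
[   0.5253   -0.0147    0.2709 -133.1483   22.9959  -40.4927   65.488
  -55.6917]
[[-1.241  -0.6857]
 [-0.3294 -1.7761]
 [ 1.0341 -0.0842]
 [-0.2726  0.9342]
 [-0.5263 -0.76  ]
 [-0.1545 -1.2554]
 [-2.8096 -0.1168]
 [-2.4213 -0.5693]
 [ 0.2725  2.9429]
 [ 3.2657  2.4521]
 [ 0.917  -2.1056]
 [ 0.5263 -0.8312]
 [-0.3809  1.0347]
 [-0.158  -0.6551]
 [-1.2969 -1.774 ]
 [ 1.3783  1.1679]
 [ 1.2142 -0.7961]]
stop travel 68.6555460104303 pusher travel 66.49209879012639
knob [ 0.5609 -0.143   0.114 ] paddle [0.5191 0.0075 0.115 ] y axis -0.2676249452388036 0.9635231645819042
knob [ 0.5594 -0.1443  0.1301]
paddle [0.5179 0.0074 0.1304]
sclip [ 0.4817 -0.0755  0.0503]
lclip [0.4524 0.0274 0.0498]
[[ 0.9338  0.3577  0.    ]
 [ 0.3577 -0.9338 -0.0002]
 [-0.      0.0002 -1.    ]]
```

```bash
cat >> h.py <<'E'
def rect(c,p,z,y0=-.14,y1=.10,x0=-.10,x1=-.02,k=3300):
    a=p[2]; ys,xs=np.arange(y0,y1,1/k),np.arange(x1,x0,-1/k)
    Y,X=np.meshgrid(ys[::-1],xs)
    W=np.stack([p[0]+np.cos(a)*X-np.sin(a)*Y,p[1]+np.sin(a)*X+np.cos(a)*Y,np.full_like(X,z)],-1)
    P=W@c["R"].T+c["t"]; Q=P@c["intrinsics"].T; m=(Q[...,:2]/Q[...,2:]).astype(np.float32)
    im=cv2.remap(c["frame"],m[...,0],m[...,1],cv2.INTER_CUBIC)
    for yy in np.arange(-.2,.2,.02):
        if y0<yy<y1:
            u=int((y1-yy)*k); cv2.line(im,(u,0),(u,10 if abs(yy)>1e-6 else 25),(0,0,255),1)
    return im
E
python3 - <<'E'
from h import *
c=dict(np.load("top0.npz")); s=dict(np.load("scene0.npz")); p=np.load("jig.npy")
im=np.vstack([rect(c,p,.050),rect(s,p,.050)]); print(im.shape); cv2.imwrite("pics/r0.png",im)
E
```

```text
(528, 793, 3)
```

View pics/r0.png

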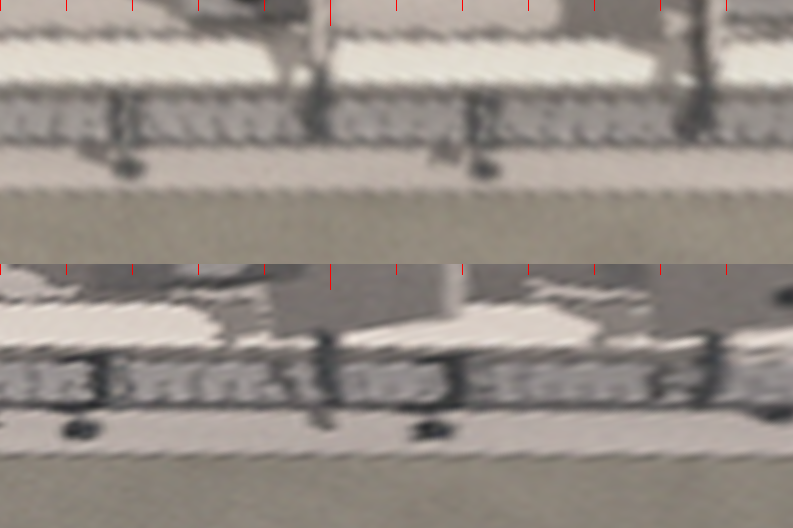

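Run:
```python
from h import *
c=dict(np.load("top0.npz")); s=dict(np.load("scene0.npz"));
k=cv2.INTER_LANCZOS4
a=cv2.resize(s["frame"][200:290,345:385],None,fx=6.6,fy=6.6,interpolation=k)
b=cv2.resize(c["frame"][243:288,265:345],None,fx=6.6,fy=6.6,interpolation=k)
im=np.zeros((a.shape[0],a.shape[1]+b.shape[1]+6,3),np.uint8); im[:,:a.shape[1]]=a; im[:b.shape[0],a.shape[1]+6:]=b
im=cv2.convertScaleAbs(im,alpha=1.3); print(im.shape,a.shape); cv2.imwrite("pics/z0.png",im)
```

```text
(594, 798, 3) (594, 264, 3)
```

View pics/z0.png

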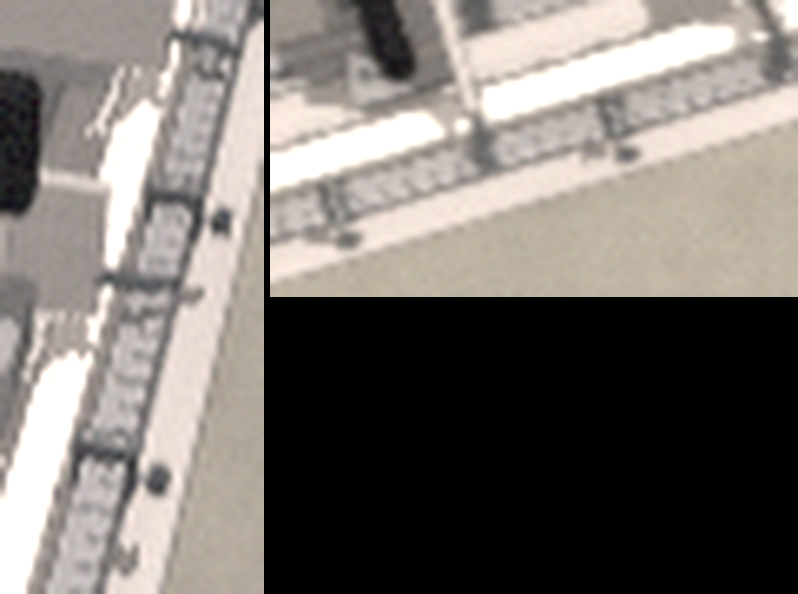

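Run:
```python
from h import *
p=np.load("jig.npy"); a=p[2]
def cloud(c):
    v,u=np.mgrid[:400,:640]; z=c["z_map"]; P=np.stack([u,v,np.ones_like(u)],-1)@np.linalg.inv(c["intrinsics"]).T*z[...,None]
    W=(P-c["t"])@c["R"]; d=W[...,:2]-p[:2]
    return np.dstack([d[...,0]*np.cos(a)+d[...,1]*np.sin(a),-d[...,0]*np.sin(a)+d[...,1]*np.cos(a),W[...,2]])*1000,z
for n in("top","scene"):
    c=dict(np.load(n+"0.npz")); C,z=cloud(c); g=c["frame"].mean(2)
    def sel(x0,x1,y0,y1,z0,z1): return (z>0)&(C[...,0]>x0)&(C[...,0]<x1)&(C[...,1]>y0)&(C[...,1]<y1)&(C[...,2]>z0)&(C[...,2]<z1)
    print(n)
    m=sel(-120,120,-240,260,10,24); q=C[m]; print("base z",np.median(q[:,2]),np.percentile(q[:,0],[.5,99.5]),np.percentile(q[:,1],[.5,99.5]))
    m=sel(-80,-40,-180,190,38,50); q=C[m]; print("bar",np.median(q[:,2]),np.percentile(q[:,0],[2,98]),np.percentile(q[:,1],[.5,99.5]))
    m=sel(-30,30,-180,60,118,140); q=C[m]; 
    for lo,hi in((-180,-100),(-20,60)):
        r=q[(q[:,1]>lo)&(q[:,1]<hi)]; print("tall",len(r),r.min(0),r.max(0),np.median(r,0))
    m=sel(-66,-50,-150,110,36,70)
    for y in range(-125,90,4):
        k=m&(abs(C[...,1]-y)<2)
        if k.sum(): print(y,k.sum(),round(np.median(C[k][:,2]),1),round(C[k][:,2].max(),1),round(g[k].mean()),end=" | ")
    print()
```

```text
top
base z 15.349861203258524 [-74.96444943  74.09620586] [-193.0304701   213.32297402]
bar 43.23434279680263 [-64.68614312 -49.14811071] [-173.59640749  122.24648764]
tall 102 [ -13.44392286 -145.94531405  119.19611371] [  11.2959716  -121.47403199  135.55920662] [  -2.0248514  -133.10207126  130.43003391]
tall 129 [-25.29780414  17.42368231 121.05266152] [ 23.07736548  31.32314904 137.83704628] [ -1.3622664   24.08381769 132.035249  ]
-125 8 41.9 45.5 134 | -121 8 41.8 45.1 141 | -117 7 42.7 53.9 110 | -113 6 53.2 54.6 89 | -109 11 43.9 55.7 87 | -105 8 43.6 45.5 114 | -101 6 43.1 45.9 141 | -97 8 42.9 47.4 139 | -93 7 44.6 46.1 140 | -89 9 45.0 50.7 141 | -85 6 45.0 46.9 137 | -81 9 42.5 45.3 144 | -77 7 43.8 47.3 136 | -73 10 43.6 46.6 141 | -69 5 42.7 44.4 142 | -65 9 43.8 45.2 133 | -61 8 43.9 47.0 144 | -57 8 41.6 42.6 136 | -53 8 44.3 47.6 126 | -49 9 48.2 53.6 102 | -45 11 46.9 50.2 103 | -41 8 44.2 48.4 110 | -37 9 44.7 47.1 138 | -33 8 42.4 48.1 142 | -29 8 44.4 46.4 142 | -25 7 42.7 46.3 138 | -21 8 43.5 45.6 142 | -17 8 42.0 44.9 136 | -13 8 44.3 46.3 142 | -9 7 43.5 44.
[... 1434 characters left out ...]
 51.5 81 | -37 9 44.2 46.0 124 | -33 6 45.8 46.4 136 | -29 8 44.9 47.2 143 | -25 10 44.9 46.3 137 | -21 8 45.0 46.2 133 | -17 7 45.3 46.1 134 | -13 8 44.7 46.9 127 | -9 1 47.3 47.3 137 | -5 1 43.5 43.5 115 | -1 11 44.4 54.7 117 | 3 19 52.1 55.7 102 | 7 15 46.0 55.9 101 | 11 10 44.5 46.5 116 | 15 7 45.0 46.3 131 | 19 9 44.8 47.2 132 | 23 9 45.6 46.5 140 | 27 12 45.0 46.5 139 | 31 11 44.8 46.1 135 | 35 8 44.4 46.3 128 | 39 11 44.5 46.7 137 | 43 8 44.3 46.3 137 | 47 12 45.2 47.4 142 | 51 9 44.1 45.4 142 | 55 4 45.8 46.1 142 | 59 5 48.1 48.5 116 | 63 16 48.6 50.2 101 | 67 28 46.3 50.4 83 | 71 11 44.2 46.4 135 | 75 9 45.2 46.9 140 | 79 14 44.3 45.9 138 | 83 9 45.3 46.4 138 | 87 13 44.3 46.6 138 |
```

{"name": "carry_out", "arguments": {"increments": [[[0.943, -0.481, 0, 0, 0, 0.0151], [0.943, -0.481, 0, 0, 0, 0.0151], [0.943, -0.481, 0, 0, 0, 0.0151], [0.943, -0.481, 0, 0, 0, 0.0151], [0.943, -0.481, 0, 0, 0, 0.0151]]], "jaw": 0.3, "squeeze": 60}}

```text
clock: 1.52
tcp_pos: [0.416, -0.3033, 0.2506]
orientation: [0.0, 0.991, 0.135, 0.0]
wrist_force: [0.5, -0.5, 0.3]
finger_gap: 0.0597
grip_force: 0.0
```

```bash
cat >> h.py <<'E'
from scipy.spatial.transform import Rotation as Rn
def inc(x,y,z,yaw):
    s=env.get_state(); o=s["orientation"]; R=Rn.from_quat(np.r_[o[1:],o[0]])
    T=Rn.from_matrix(np.array([[np.cos(yaw),np.sin(yaw),0],[np.sin(yaw),-np.cos(yaw),0],[0,0,-1]]).reshape(3,3))
    d=R.inv().apply(np.array([x,y,z])-s["tcp_pos"])/.5; w=(R.inv()*T).as_rotvec()/(2*np.pi)
    print(s["clock"],s["tcp_pos"].round(4),"inc",np.r_[d,w].round(4),"gap",s["finger_gap"],"F",s["wrist_force"].round(1),s["grip_force"])
def jw(x,y): a=.2709; return .5253+np.cos(a)*x-np.sin(a)*y,-.0147+np.sin(a)*x+np.cos(a)*y
E
python3 -c "
from h import *
inc(.5599,-.1436,.25,.2709)"
```

```text
1.525 [ 0.416  -0.3033  0.2506] inc [ 3.627e-01 -2.309e-01  1.200e-03  2.000e-04 -1.000e-04 -0.000e+00] gap 0.05971678112290716 F [ 0.5 -0.5  0.3] 0.0
```

{"name": "carry_out", "arguments": {"increments": [[[0.363, -0.231, 0, 0, 0, 0], [0.363, -0.231, 0, 0, 0, 0], [0.363, -0.231, 0, 0, 0, 0], [0.363, -0.231, 0.1, 0, 0, 0], [0.363, -0.231, 0.1, 0, 0, 0]]]}}

```text
clock: 2.15
tcp_pos: [0.5576, -0.1422, 0.1965]
orientation: [-0.002, 0.991, 0.137, -0.003]
wrist_force: [-0.6, -0.1, 0.1]
finger_gap: 0.0597
grip_force: 0.0
```

```bash
python3 -c "
from h import *
inc(.5599,-.1436,.114,.2709)"
```

```text
2.15 [ 0.5576 -0.1422  0.1965] inc [ 0.0046  0.0047  0.1649 -0.0007  0.0009  0.0006] gap 0.05969773990738919 F [-0.6 -0.1  0.1] 0.0
```

{"name": "carry_out", "arguments": {"increments": [[[0.004, 0.004, 0.08, 0, 0, 0], [0.004, 0.004, 0.16, 0, 0, 0], [0.004, 0.004, 0.16, 0, 0, 0]]]}}

```text
clock: 2.52
tcp_pos: [0.5589, -0.1466, 0.1187]
orientation: [-0.001, 0.991, 0.134, -0.002]
wrist_force: [0.1, 1.2, 0.6]
finger_gap: 0.0598
grip_force: 0.0
```

{"name": "carry_out", "arguments": {"increments": [[[0, 0, 0, 0, 0, 0], [0, 0, 0, 0, 0, 0], [0, 0, 0, 0, 0, 0], [0, 0, 0, 0, 0, 0]]], "jaw": 1, "squeeze": 40}}

```text
clock: 3.02
tcp_pos: [0.5621, -0.1457, 0.1231]
orientation: [-0.0, 0.991, 0.135, 0.002]
wrist_force: [-2.3, 3.7, 5.4]
finger_gap: 0.025
grip_force: 39.2
```

```bash
python3 -c "
from h import *
inc(.5599,-.1436,.114,.2709)"
```

```text
3.025 [ 0.5621 -0.1457  0.1231] inc [-0.0031 -0.0053  0.0183  0.     -0.0005  0.0001] gap 0.024997549669150722 F [-2.3  3.7  5.4] 39.2375922203064
```

{"name": "carry_out", "arguments": {"increments": [[[0, -0.02, 0, 0, 0, 0], [0, -0.045, 0, 0, 0, 0], [0, -0.07, 0, 0, 0, 0], [0, -0.095, 0, 0, 0, 0], [0, -0.115, 0, 0, 0, 0]]]}}

```text
clock: 3.65
tcp_pos: [0.548, -0.0942, 0.1232]
orientation: [0.004, 0.991, 0.134, 0.002]
wrist_force: [1.3, -10.0, 1.1]
finger_gap: 0.0249
grip_force: 40.3
```

{"name": "carry_out", "arguments": {"increments": [[[0, 0, 0, 0, 0, 0], [0, 0, 0, 0, 0, 0]]]}}

```text
clock: 3.9
tcp_pos: [0.5476, -0.093, 0.1232]
orientation: [0.003, 0.991, 0.134, 0.002]
wrist_force: [-1.4, -5.4, 2.0]
finger_gap: 0.0249
grip_force: 40.3
```

Run:
```python
from h import *
p=np.load("jig.npy"); ims=[]
for n in("top","scene"):
    c=cam(n); np.savez(n+"1.npz",**c); ims.append(rect(c,p,.050))
cv2.imwrite("pics/r1.png",np.vstack(ims)); inc(.5,0,.114,.2709)
```

```text
4.0 [ 0.5476 -0.0931  0.1231] inc [-4.220e-02 -2.048e-01  1.710e-02  9.000e-04 -5.000e-04 -2.000e-04] gap 0.02469747306996112 F [ 0.7 -5.4  3.2] 40.34532308578491
```

View pics/r1.png

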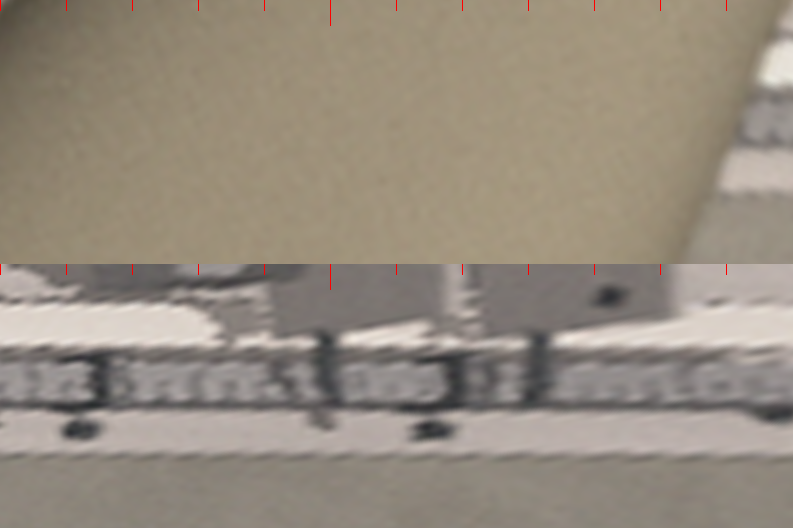

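{"name": "carry_out", "arguments": {"increments": [[[0, -0.012, 0, 0, 0, 0], [0, -0.021, 0, 0, 0, 0], [0, -0.021, 0, 0, 0, 0], [0, -0.021, 0, 0, 0, 0]]]}}

```text
clock: 4.5
tcp_pos: [0.5451, -0.0837, 0.1232]
orientation: [0.003, 0.991, 0.134, 0.002]
wrist_force: [-0.0, -8.4, 2.3]
finger_gap: 0.0246
grip_force: 40.3
```

{"name": "carry_out", "arguments": {"increments": [[[0, 0, 0, 0, 0, 0], [0, 0, 0, 0, 0, 0], [0, 0, 0, 0, 0, 0]]], "jaw": 0.3}}

```text
clock: 4.88
tcp_pos: [0.5432, -0.0807, 0.1207]
orientation: [0.0, 0.991, 0.135, 0.0]
wrist_force: [0.3, 0.8, 0.8]
finger_gap: 0.0596
grip_force: 0.0
```

{"name": "carry_out", "arguments": {"increments": [[[0, 0, -0.12, 0, 0, 0], [0, 0, -0.2, 0, 0, 0], [-0.3, 0.1, -0.2, 0, 0, 0], [-0.3, 0.3, -0.2, 0, 0, 0], [-0.3, 0.4, -0.2, 0, 0, 0]]]}}

```text
clock: 5.5
tcp_pos: [0.4612, -0.2372, 0.221]
orientation: [0.0, 0.991, 0.136, 0.0]
wrist_force: [1.4, 0.8, 0.4]
finger_gap: 0.0596
grip_force: 0.0
```

{"name": "carry_out", "arguments": {"increments": [[[0, 0.2, 0, 0, 0, 0], [0, 0.2, 0, 0, 0, 0]]]}}

```text
clock: 5.75
tcp_pos: [0.4892, -0.3358, 0.2204]
orientation: [0.0, 0.991, 0.134, 0.0]
wrist_force: [1.0, 0.6, 0.6]
finger_gap: 0.0598
grip_force: 0.0
```

Run:
```python
from h import *
p=np.load("jig.npy"); ims=[]
for n in("top","scene"):
    c=cam(n); np.savez(n+"2.npz",**c); ims.append(rect(c,p,.050))
cv2.imwrite("pics/r2.png",np.vstack(ims)); inc(.5,0,.2,.2709)
```

```text
5.85 [ 0.4896 -0.3369  0.2195] inc [ 1.981e-01 -6.443e-01  3.830e-02  2.000e-04 -0.000e+00 -6.000e-04] gap 0.05976807055177196 F [ 0.3 -0.4 -0.5] 0.0
```

View pics/r2.png

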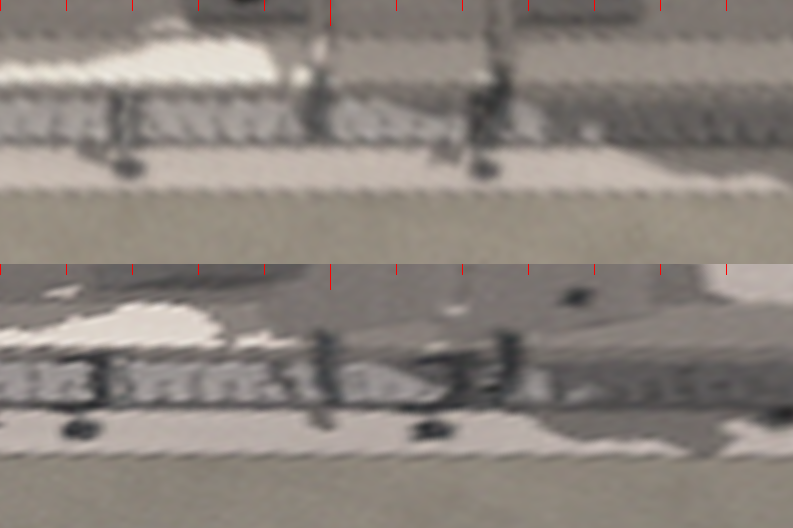

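Run:
```python
from h import *
p=np.load("jig.npy")
def g(n,i,z,**k): c=dict(np.load(f"{n}{i}.npz")); c["frame"]=c["frame"].copy(); im=rect(c,p,z,k=2000,**k); return cv2.cvtColor(im,cv2.COLOR_BGR2GRAY)
for n in("top","scene"):
    # knob displacement by template
    A=g(n,0,.132,y0=-.153,y1=-.113,x0=-.02,x1=.02); B=g(n,2,.132,y0=-.153,y1=.0,x0=-.03,x1=.03)
    r=cv2.matchTemplate(B[12:],A[12:],cv2.TM_CCOEFF_NORMED); _,m,_,l=cv2.minMaxLoc(r); u0=(0+.113)*2000; print(n,"knob shift mm",(u0-l[0])/2,m)
    # profiles along bar
    P=g(n,0,.048,x0=-.062,x1=-.052)[ : ].mean(0)
    rows=g(n,0,.048,x0=-.0625,x1=-.0505)[:,:]; rows=rows[11:].mean(0) # skip ticks
    y=100-np.arange(len(rows))/2
    for a in(-46,62): k=abs(y-a)<13; print("clip",a,[(round(t),int(v)) for t,v in zip(y[k][::2],rows[k][::2])])
    rows=g(n,0,.052,x0=-.0625,x1=-.0505)[11:].mean(0)
    for a in(-112,2): k=abs(y-a)<12; print("ptr0",a,[(round(t),int(v)) for t,v in zip(y[k][::2],rows[k][::2])])
    rows=g(n,2,.052,x0=-.0625,x1=-.0505)[11:].mean(0)
    k=abs(y+48)<14; print("ptr2",[(round(t),int(v)) for t,v in zip(y[k][::2],rows[k][::2])])
```

```text
top knob shift mm 59.5 0.9374710917472839
clip -46 [(-34, 140), (-34, 136), (-36, 137), (-36, 143), (-38, 146), (-38, 142), (-40, 130), (-40, 113), (-42, 96), (-42, 86), (-44, 87), (-44, 99), (-46, 111), (-46, 114), (-48, 110), (-48, 107), (-50, 111), (-50, 120), (-52, 128), (-52, 131), (-54, 130), (-54, 131), (-56, 133), (-56, 136), (-58, 139), (-58, 141)]
clip 62 [(74, 136), (74, 137), (72, 142), (72, 149), (70, 153), (70, 146), (68, 131), (68, 114), (66, 99), (66, 92), (64, 96), (64, 108), (62, 115), (62, 112), (60, 105), (60, 102), (58, 108), (58, 120), (56, 130), (56, 134), (54, 134), (54, 135), (52, 137), (52, 140), (50, 143), (50, 146)]
ptr0 -112 [(-100, 142), (-102, 137), (-102, 127), (-104, 111), (-104, 98), (-106, 89), (-106, 85), (-108, 84), (-108, 81), (-110, 82), (-110, 87), (-112, 94), (-112, 97), (-114, 98), (-114, 99), (-116, 104), (-116, 115), (-118, 128), (-118, 140), (-120, 148), (-120, 147), (-122, 141), (-122, 132), (-124, 127)]
ptr0 2 [(14, 131), (12, 136), (12, 137), (10, 131), (10, 120), (8, 106), (8, 93), (6, 87), (6, 85), (4, 85), (4, 86), (2, 91), (2, 100),
[... 1288 characters left out ...]
102), (-116, 111), (-116, 120), (-118, 128), (-118, 133), (-120, 135), (-120, 135), (-122, 133), (-122, 129), (-124, 127)]
ptr0 2 [(14, 100), (12, 111), (12, 121), (10, 130), (10, 133), (8, 129), (8, 120), (6, 109), (6, 96), (4, 85), (4, 76), (2, 73), (2, 76), (0, 84), (0, 98), (-2, 113), (-2, 125), (-4, 130), (-4, 131), (-6, 129), (-6, 125), (-8, 123), (-8, 127), (-10, 134)]
ptr2 [(-34, 63), (-36, 58), (-36, 58), (-38, 61), (-38, 65), (-40, 70), (-40, 75), (-42, 78), (-42, 80), (-44, 79), (-44, 77), (-46, 72), (-46, 67), (-48, 65), (-48, 67), (-50, 72), (-50, 79), (-52, 85), (-52, 90), (-54, 98), (-54, 106), (-56, 112), (-56, 120), (-58, 128), (-58, 134), (-60, 137), (-60, 135), (-62, 129)]
```

Run:
```python
from h import *
np.set_printoptions(precision=1,suppress=True)
p=np.load("jig.npy"); a=p[2]
def blob(n,i,lo,hi,z,xr=.032):
    c=dict(np.load(f"{n}{i}.npz")); k=4000
    im=rect(c,p,z,y0=lo,y1=hi,x0=-xr,x1=xr,k=k)[...,:].max(2)
    m=(im<55).astype(np.uint8); N,L,S,C=cv2.connectedComponentsWithStats(m)
    j=1+np.argmax(S[1:,4]); x0,y0,w,h=S[j,:4]
    return "y %.1f x %.1f"%(hi*1e3-C[j][0]/4,xr*1e3-C[j][1]/4), "y range %.1f %.1f"%(hi*1e3-(x0+w)/4,hi*1e3-x0/4)
for i,lo,hi in((0,-.165,-.105),(2,-.105,-.045)):
    print("top knob",i,blob("top",i,lo,hi,.132)); print("scene knob",i,blob("scene",i,lo-.01,hi,.114))
for i in(0,2): print("top paddle",blob("top",i,-.01,.06,.134),"scene",blob("scene",i,-.01,.06,.115))
```

```text
top knob 0 ('y -131.8 x -4.1', 'y range -144.5 -119.2')
scene knob 0 ('y -137.4 x 0.8', 'y range -171.5 -105.0')
top knob 2 ('y -71.5 x -3.8', 'y range -84.2 -59.2')
scene knob 2 ('y -75.3 x 0.5', 'y range -108.5 -45.0')
top paddle ('y 23.5 x -4.1', 'y range 16.5 32.2') scene ('y 26.7 x -0.1', 'y range -2.5 56.5')
top paddle ('y 23.3 x -4.5', 'y range 15.8 31.5') scene ('y 26.7 x 0.1', 'y range -2.2 56.5')
```

```bash
python3 -c "
from h import *
x,y=jw(-.001,-.0722); print(x,y); inc(x,y,.20,.2709); inc(x,y,.118,.2709)"
```

```text
0.5436570973060535 -0.08453449705193046
5.85 [ 0.4896 -0.3369  0.2195] inc [ 2.376e-01 -4.582e-01  3.850e-02  2.000e-04 -0.000e+00 -6.000e-04] gap 0.05976807055177196 F [ 0.3 -0.4 -0.5] 0.0
5.85 [ 0.4896 -0.3369  0.2195] inc [ 2.376e-01 -4.584e-01  2.025e-01  2.000e-04 -0.000e+00 -6.000e-04] gap 0.05976807055177196 F [ 0.3 -0.4 -0.5] 0.0
```

{"name": "carry_out", "arguments": {"increments": [[[0.238, -0.458, 0, 0, 0, 0], [0.238, -0.458, 0, 0, 0, 0], [0.238, -0.458, 0, 0, 0, 0], [0.238, -0.458, 0, 0, 0, 0], [0.238, -0.458, 0.038, 0, 0, 0]]]}}

```text
clock: 6.48
tcp_pos: [0.5432, -0.0758, 0.2027]
orientation: [0.0, 0.99, 0.138, 0.001]
wrist_force: [-0.1, -0.5, 0.0]
finger_gap: 0.0595
grip_force: 0.0
```

```bash
python3 -c "
from h import *
x,y=jw(-.001,-.0722); inc(x,y,.118,.2709)"
```

```text
6.475 [ 0.5432 -0.0758  0.2027] inc [-4.300e-03  1.690e-02  1.694e-01  1.000e-04 -4.000e-04  1.100e-03] gap 0.059527456089968775 F [-0.1 -0.5  0. ] 0.0
```

{"name": "carry_out", "arguments": {"increments": [[[0, 0, 0, 0, 0, 0], [0, 0, 0.08, 0, 0, 0], [0, 0, 0.165, 0, 0, 0], [0, 0, 0.165, 0, 0, 0], [0, 0, 0.165, 0, 0, 0]]]}}

```text
clock: 7.1
tcp_pos: [0.5431, -0.0814, 0.1204]
orientation: [0.0, 0.991, 0.135, 0.001]
wrist_force: [-0.9, -0.4, 0.1]
finger_gap: 0.06
grip_force: 0.0
```

```bash
python3 -c "
from h import *
x,y=jw(-.001,-.0722); inc(x,y,.118,.2709)"
```

```text
7.1 [ 0.5431 -0.0814  0.1204] inc [-0.0006  0.0064  0.0048  0.0001 -0.0002 -0.0002] gap 0.06003471167815656 F [-0.9 -0.4  0.1] 0.0
```

{"name": "carry_out", "arguments": {"increments": [[[0, 0, 0, 0, 0, 0], [0, 0, 0, 0, 0, 0], [0, 0, 0, 0, 0, 0], [0, -0.006, 0, 0, 0, 0], [0, -0.006, 0, 0, 0, 0]]], "jaw": 1}}

```text
clock: 7.72
tcp_pos: [0.5436, -0.0805, 0.1211]
orientation: [0.003, 0.991, 0.134, 0.002]
wrist_force: [-0.4, -9.1, 4.1]
finger_gap: 0.0247
grip_force: 39.2
```

```bash
cat >> h.py <<'E'
def prof(c,p,y0,y1,z):
    c=dict(c); c["frame"]=c["frame"].copy(); im=rect(c,p,z,k=2000,x0=-.0625,x1=-.0505); r=im[11:].mean((0,2)); y=100-np.arange(len(r))/2
    print([(float(t),int(v)) for t,v in zip(y,r) if y0<=t<=y1])
E
python3 - <<'E'
from h import *
p=np.load("jig.npy"); c=cam("scene"); np.savez("scene3.npz",**c); inc(.5,0,.1,.27)
for i in (2,3): prof(dict(np.load(f"scene{i}.npz")),p,-58,-32,.052)
E
```

```text
7.775 [ 0.5436 -0.0805  0.1211] inc [-4.140e-02 -1.786e-01  4.080e-02  1.100e-03 -4.000e-04 -1.000e-04] gap 0.02453790710505943 F [ 0.2 -8.7  4.5] 39.23013746738434
[(-32.0, 86), (-32.5, 80), (-33.0, 75), (-33.5, 70), (-34.0, 66), (-34.5, 63), (-35.0, 60), (-35.5, 58), (-36.0, 58), (-36.5, 58), (-37.0, 59), (-37.5, 61), (-38.0, 63), (-38.5, 65), (-39.0, 68), (-39.5, 70), (-40.0, 73), (-40.5, 75), (-41.0, 77), (-41.5, 78), (-42.0, 79), (-42.5, 80), (-43.0, 80), (-43.5, 79), (-44.0, 78), (-44.5, 77), (-45.0, 74), (-45.5, 72), (-46.0, 69), (-46.5, 67), (-47.0, 65), (-47.5, 64), (-48.0, 65), (-48.5, 67), (-49.0, 69), (-49.5, 72), (-50.0, 76), (-50.5, 79), (-51.0, 83), (-51.5, 85), (-52.0, 88), (-52.5, 91), (-53.0, 94), (-53.5, 98), (-54.0, 102), (-54.5, 106), (-55.0, 109), (-55.5, 112), (-56.0, 116), (-56.5, 120), (-57.0, 123), (-57.5, 128), (-58.0, 131)]
[(-32.0, 76), (-32.5, 73), (-33.0, 70), (-33.5, 67), (-34.0, 65), (-34.5, 62), (-35.0, 59), (-35.5, 58), (-36.0, 58), (-36.5, 59), (-37.0, 61), (-37.5, 64), (-38.0, 67), (-38.5, 71), (-39.0, 75), (-39.5, 78), (-40.0, 81), (-40.5, 83), (-41.0, 84), (-41.5, 84), (-42.0, 83), (-42.5, 81), (-43.0, 79), (-43.5, 76), (-44.0, 75), (-44.5, 74), (-45.0, 73), (-45.5, 74), (-46.0, 76), (-46.5, 78), (-47.0, 82), (-47.5, 87), (-48.0, 93), (-48.5, 99), (-49.0, 104), (-49.5, 110), (-50.0, 115), (-50.5, 119), (-51.0, 123), (-51.5, 125), (-52.0, 125), (-52.5, 126), (-53.0, 126), (-53.5, 127), (-54.0, 126), (-54.5, 126), (-55.0, 125), (-55.5, 124), (-56.0, 124), (-56.5, 124), (-57.0, 126), (-57.5, 128), (-58.0, 131)]
```

{"name": "carry_out", "arguments": {"increments": [[[0, 0.014, 0, 0, 0, 0], [0, 0.014, 0, 0, 0, 0]]]}}

```text
clock: 8.02
tcp_pos: [0.5444, -0.0835, 0.1211]
orientation: [-0.001, 0.991, 0.135, 0.002]
wrist_force: [-1.3, 5.1, 8.9]
finger_gap: 0.0251
grip_force: 39.7
```

{"name": "carry_out", "arguments": {"increments": [[[0, 0, 0, 0, 0, 0], [0, 0, 0, 0, 0, 0], [0, 0, 0, 0, 0, 0]]], "jaw": 0.3}}

```text
clock: 8.4
tcp_pos: [0.5435, -0.0845, 0.1187]
orientation: [0.0, 0.991, 0.135, -0.0]
wrist_force: [-0.3, -0.3, -0.4]
finger_gap: 0.0597
grip_force: 0.0
```

{"name": "carry_out", "arguments": {"increments": [[[0, 0, -0.12, 0, 0, 0], [0, 0, -0.2, 0, 0, 0], [-0.2, 0.1, -0.2, 0, 0, 0], [-0.2, 0.3, -0.2, 0, 0, 0], [-0.1, 0.5, -0.2, 0, 0, 0]]]}}

```text
clock: 9.02
tcp_pos: [0.5172, -0.2464, 0.2195]
orientation: [0.0, 0.991, 0.135, -0.0]
wrist_force: [1.0, 0.0, 0.6]
finger_gap: 0.0598
grip_force: 0.0
```

{"name": "carry_out", "arguments": {"increments": [[[0, 0.2, 0, 0, 0, 0], [0, 0.2, 0, 0, 0, 0], [0, 0.2, 0, 0, 0, 0]]]}}

```text
clock: 9.4
tcp_pos: [0.5455, -0.3446, 0.2174]
orientation: [-0.0, 0.991, 0.133, -0.0]
wrist_force: [-0.1, 0.3, 0.3]
finger_gap: 0.0598
grip_force: 0.0
```

Run:
```python
from h import *
p=np.load("jig.npy"); ims=[]
for n in("top","scene"):
    c=cam(n); np.savez(n+"4.npz",**c)
    for i in (0,4): ims.append(rect(dict(np.load(f"{n}{i}.npz")),p,.050,y0=-.085,y1=-.015,x0=-.085,x1=-.035,k=5600))
cv2.imwrite("pics/r4.png",np.vstack([np.hstack(ims[:2]),np.hstack(ims[2:])]))
c=dict(np.load("top4.npz")); im=rect(c,p,.132,y0=-.105,y1=-.035,x0=-.032,x1=.032,k=4000).max(2)
N,L,S,C=cv2.connectedComponentsWithStats((im<55).astype(np.uint8)); j=1+np.argmax(S[1:,4]); print("knob",-35-C[j][0]/4); inc(.5,0,.1,.27)
```

```text
knob -71.00147475224162
9.5 [ 0.545  -0.3414  0.218 ] inc [ 9.570e-02 -6.818e-01  2.371e-01 -3.000e-04  1.000e-04  0.000e+00] gap 0.0596954951056617 F [0.2 0.4 0.6] 0.0
```

View pics/r4.png

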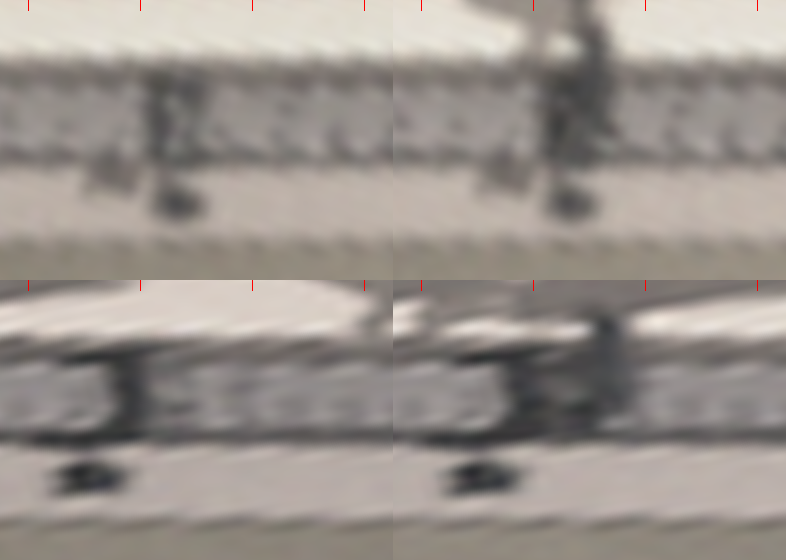

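Run:
```python
from h import *
p=np.load("jig.npy"); a=p[2]
def cloud(n,i):
    c=dict(np.load(f"{n}{i}.npz")); v,u=np.mgrid[:400,:640]; z=c["z_map"]; P=np.stack([u,v,np.ones_like(u)],-1)@np.linalg.inv(c["intrinsics"]).T*z[...,None]
    W=(P-c["t"])@c["R"]; d=W[...,:2]-p[:2]
    return np.dstack([d[...,0]*np.cos(a)+d[...,1]*np.sin(a),-d[...,0]*np.sin(a)+d[...,1]*np.cos(a),W[...,2]])[z>0]*1000
def st(q,n): print(n,len(q),"ymean %.1f lo %.1f hi %.1f x %.1f z %.1f"%(q[:,1].mean(),q[:,1].min(),q[:,1].max(),q[:,0].mean(),np.median(q[:,2])) if len(q) else "")
for n in("top","scene"):
  for i in(0,4):
    C=cloud(n,i)
    for nm,(l,h) in {"stop":((-130,-100) if i==0 else (-68,-40)),"pusher":(-12,18)}.items():
        s=lambda x0,x1,z0,z1,l=l,h=h:C[(C[:,0]>x0)&(C[:,0]<x1)&(C[:,1]>l)&(C[:,1]<h)&(C[:,2]>z0)&(C[:,2]<z1)]
        st(s(-70,-48,50.5,58),f"{n}{i} {nm} ptr"); st(s(-38,38,82,91),f"   plate top")
        l2,h2=(l-35,h-10) if nm=="stop" else (5,45)
        st(s(-30,30,124,140,l2,h2),"   handle")
```

```text
top0 stop ptr 12 ymean -112.1 lo -115.6 hi -109.5 x -55.6 z 53.4
   plate top 71 ymean -113.0 lo -126.8 hi -110.0 x -0.3 z 85.0
   handle 94 ymean -133.9 lo -145.9 hi -122.4 x -1.4 z 130.7
top0 pusher ptr 12 ymean 3.3 lo 0.1 hi 6.4 x -55.9 z 53.9
   plate top 71 ymean 3.5 lo 0.5 hi 16.6 x -1.0 z 85.2
   handle 128 ymean 24.2 lo 17.4 hi 31.3 x -1.1 z 132.0
top4 stop ptr 12 ymean -50.3 lo -53.3 hi -47.8 x -54.4 z 53.5
   plate top 68 ymean -51.0 lo -66.2 hi -47.6 x -2.4 z 85.4
   handle 97 ymean -71.3 lo -84.1 hi -59.1 x -1.2 z 130.6
top4 pusher ptr 11 ymean 2.8 lo 0.1 hi 5.7 x -55.7 z 53.4
   plate top 75 ymean 4.0 lo 0.5 hi 17.3 x -0.3 z 85.3
   handle 128 ymean 24.2 lo 17.4 hi 31.3 x -1.1 z 131.9
scene0 stop ptr 20 ymean -111.3 lo -115.2 hi -107.9 x -54.9 z 54.7
   plate top 160 ymean -115.0 lo -129.4 hi -107.1 x -0.5 z 85.8
   handle 101 ymean -129.4 lo -146.6 hi -118.9 x -0.6 z 131.9
scene0 pusher ptr 23 ymean 3.3 lo -1.6 hi 6.3 x -55.3 z 54.1
   plate top 46 ymean 4.9 lo 0.5 hi 8.2 x -10.4 z 85.8
   handle 238 ymean 28.4 lo 18.8 hi 34.4 x -0.5 z 132.2
scene4 stop ptr 20 ymean -48.7 lo -52.4 hi -43.0 x -55.4 z 54.7
   plate top 179 ymean -52.3 lo -67.9 hi -45.6 x -0.8 z 85.8
   handle 120 ymean -66.7 lo -81.5 hi -57.1 x -0.6 z 131.8
scene4 pusher ptr 23 ymean 3.7 lo -2.0 hi 6.5 x -55.4 z 54.5
   plate top 46 ymean 5.7 lo 1.0 hi 9.4 x -12.1 z 86.2
   handle 235 ymean 28.5 lo 17.8 hi 33.6 x -0.3 z 132.4
```

```bash
python3 -c "
from h import *
x,y=jw(-.001,-.0690); inc(x,y,.2,.2709)"
```

```text
9.5 [ 0.545  -0.3414  0.218 ] inc [ 1.345e-01 -5.022e-01  3.670e-02 -3.000e-04  1.000e-04 -1.000e-04] gap 0.0596954951056617 F [0.2 0.4 0.6] 0.0
```

{"name": "carry_out", "arguments": {"increments": [[[0.135, -0.502, 0, 0, 0, 0], [0.135, -0.502, 0, 0, 0, 0], [0.135, -0.502, 0, 0, 0, 0], [0.135, -0.502, 0, 0, 0, 0], [0.135, -0.502, 0.037, 0, 0, 0]]]}}

```text
clock: 10.12
tcp_pos: [0.5428, -0.0765, 0.2022]
orientation: [0.0, 0.99, 0.138, 0.001]
wrist_force: [0.2, -1.2, -1.3]
finger_gap: 0.0598
grip_force: 0.0
```

{"name": "carry_out", "arguments": {"increments": [[[0, 0, 0, 0, 0, 0], [0, 0, 0.08, 0, 0, 0], [0, 0, 0.16, 0, 0, 0], [0, 0, 0.16, 0, 0, 0], [0, 0, 0.16, 0, 0, 0]]]}}

```text
clock: 10.75
tcp_pos: [0.5441, -0.0824, 0.1219]
orientation: [0.0, 0.991, 0.135, 0.001]
wrist_force: [0.6, 0.2, 0.7]
finger_gap: 0.0598
grip_force: 0.0
```

```bash
python3 -c "
from h import *
x,y=jw(-.001,-.0690); inc(x,y,.118,.2709)"
```

```text
10.75 [ 0.5441 -0.0824  0.1219] inc [-0.002  -0.0024  0.0078  0.0002 -0.0002 -0.0001] gap 0.059795871090145856 F [0.6 0.2 0.7] 0.0
```

{"name": "carry_out", "arguments": {"increments": [[[0, 0, 0, 0, 0, 0], [0, 0, 0, 0, 0, 0], [0, 0, 0, 0, 0, 0], [0, -0.0108, 0, 0, 0, 0], [0, -0.0108, 0, 0, 0, 0]]], "jaw": 1}}

```text
clock: 11.38
tcp_pos: [0.5436, -0.0789, 0.1222]
orientation: [0.003, 0.991, 0.134, 0.002]
wrist_force: [0.2, -8.2, 4.1]
finger_gap: 0.0247
grip_force: 39.4
```

{"name": "carry_out", "arguments": {"increments": [[[0, 0, 0, 0, 0, 0], [0, 0.006, 0, 0, 0, 0], [0, 0.006, 0, 0, 0, 0]]]}}

```text
clock: 11.75
tcp_pos: [0.5436, -0.0791, 0.1221]
orientation: [-0.0, 0.991, 0.135, 0.001]
wrist_force: [-1.3, 1.8, 8.7]
finger_gap: 0.0249
grip_force: 39.8
```

{"name": "carry_out", "arguments": {"increments": [[[0, 0, 0, 0, 0, 0], [0, 0, 0, 0, 0, 0], [0, 0, 0, 0, 0, 0]]], "jaw": 0.3}}

```text
clock: 12.12
tcp_pos: [0.5426, -0.0794, 0.1201]
orientation: [-0.0, 0.991, 0.135, -0.0]
wrist_force: [1.2, 0.2, -0.4]
finger_gap: 0.0598
grip_force: 0.0
```

{"name": "carry_out", "arguments": {"increments": [[[0, 0, -0.12, 0, 0, 0], [0, 0, -0.2, 0, 0, 0], [-0.2, 0.1, -0.2, 0, 0, 0], [-0.2, 0.3, -0.2, 0, 0, 0], [-0.1, 0.5, -0.2, 0, 0, 0]]]}}

```text
clock: 12.75
tcp_pos: [0.5165, -0.2413, 0.221]
orientation: [0.0, 0.991, 0.135, -0.0]
wrist_force: [1.4, 0.4, 1.7]
finger_gap: 0.0599
grip_force: 0.0
```

{"name": "carry_out", "arguments": {"increments": [[[0, 0.2, 0, 0, 0, 0], [0, 0.2, 0, 0, 0, 0], [0, 0.2, 0, 0, 0, 0]]]}}

```text
clock: 13.12
tcp_pos: [0.5448, -0.3396, 0.2189]
orientation: [-0.0, 0.991, 0.133, -0.0]
wrist_force: [0.0, 0.7, -0.0]
finger_gap: 0.0599
grip_force: 0.0
```

```bash
cat >> h.py <<'E'
def meas(n,l,h,l2,h2,c=None):
    p=np.load("jig.npy"); a=p[2]; c=c or cam(n); v,u=np.mgrid[:400,:640]; z=c["z_map"]; P=np.stack([u,v,np.ones_like(u)],-1)@np.linalg.inv(c["intrinsics"]).T*z[...,None]
    W=(P-c["t"])@c["R"]; d=W[...,:2]-p[:2]
    C=np.dstack([d[...,0]*np.cos(a)+d[...,1]*np.sin(a),-d[...,0]*np.sin(a)+d[...,1]*np.cos(a),W[...,2]])[z>0]*1000
    s=lambda x0,x1,z0,z1,l,h:C[(C[:,0]>x0)&(C[:,0]<x1)&(C[:,1]>l)&(C[:,1]<h)&(C[:,2]>z0)&(C[:,2]<z1)]
    for nm,q in(("ptr",s(-70,-48,50.5,58,l,h)),("plate",s(-38,38,82,91,l,h)),("handle",s(-30,30,124,140,l2,h2))):
        if len(q): print(n,nm,len(q),"ymean %.1f lo %.1f hi %.1f"%(q[:,1].mean(),q[:,1].min(),q[:,1].max()))
    return c
E
python3 - <<'E'
from h import *
for n in("top","scene"): c=meas(n,-68,-38,-100,-48); np.savez(n+"5.npz",**c)
x,y=jw(-.001,.0240); inc(x,y,.2,.2709)
E
```

```text
top ptr 13 ymean -45.3 lo -47.8 hi -42.6
top plate 74 ymean -46.5 lo -61.1 hi -43.3
top handle 97 ymean -67.1 lo -79.5 hi -54.7
scene ptr 21 ymean -44.3 lo -49.8 hi -40.6
scene plate 163 ymean -48.8 lo -66.7 hi -40.9
scene handle 124 ymean -62.9 lo -80.1 hi -53.1
13.225 [ 0.5443 -0.3365  0.2195] inc [ 1.331e-01 -6.784e-01  4.000e-02 -2.000e-04  1.000e-04 -1.000e-04] gap 0.060095766814004116 F [-0.3  0.3  0.3] 0.0
```

```bash
python3 -c "
from h import *
x,y=jw(-.001,-.0700); inc(x,y,.2,.2709)"
cat >> h.py <<'E'
def ty():
    s=env.get_state(); d=s["tcp_pos"][:2]-np.array([.5253,-.0147]); a=.2709
    print("jig y %.1f x %.1f"%((-d[0]*np.sin(a)+d[1]*np.cos(a))*1e3,(d[0]*np.cos(a)+d[1]*np.sin(a))*1e3),s["tcp_pos"].round(4),"Fy",round(float(s["wrist_force"]@[-np.sin(a),np.cos(a),0]),1),s["clock"])
E
```

```text
13.225 [ 0.5443 -0.3365  0.2195] inc [ 1.333e-01 -4.904e-01  3.970e-02 -2.000e-04  1.000e-04 -1.000e-04] gap 0.060095766814004116 F [-0.3  0.3  0.3] 0.0
```

{"name": "carry_out", "arguments": {"increments": [[[0.133, -0.49, 0, 0, 0, 0], [0.133, -0.49, 0, 0, 0, 0], [0.133, -0.49, 0, 0, 0, 0], [0.133, -0.49, 0, 0, 0, 0], [0.133, -0.49, 0.037, 0, 0, 0]]]}}

```text
clock: 13.85
tcp_pos: [0.5428, -0.0773, 0.2036]
orientation: [0.0, 0.99, 0.139, 0.001]
wrist_force: [0.9, -1.4, 0.1]
finger_gap: 0.0598
grip_force: 0.0
```

{"name": "carry_out", "arguments": {"increments": [[[0, 0, 0, 0, 0, 0], [0, 0, 0.08, 0, 0, 0], [0, 0, 0.16, 0, 0, 0], [0, 0, 0.16, 0, 0, 0], [0, 0, 0.16, 0, 0, 0]]]}}

```text
clock: 14.48
tcp_pos: [0.544, -0.0834, 0.1234]
orientation: [0.0, 0.991, 0.135, 0.001]
wrist_force: [-0.1, -1.0, 0.1]
finger_gap: 0.0598
grip_force: 0.0
```

{"name": "carry_out", "arguments": {"increments": [[[0, 0, 0, 0, 0, 0], [0, 0, 0, 0, 0, 0], [0, 0, 0, 0, 0, 0], [0, 0, 0, 0, 0, 0]]], "jaw": 1}}

```text
clock: 14.98
tcp_pos: [0.5439, -0.0815, 0.1237]
orientation: [-0.001, 0.991, 0.136, 0.001]
wrist_force: [-2.0, 4.3, 6.1]
finger_gap: 0.0249
grip_force: 39.1
```

```bash
python3 -c "
from h import *
ty()"
```

```text
jig y -69.4 x 0.1 [ 0.5439 -0.0815  0.1237] Fy 4.7 14.975
```

```bash
python3 -c "
from h import *
meas('scene',-68,-38,-100,-48);meas('scene',-68,-38,-100,-48)"
```

```text
scene ptr 18 ymean -46.7 lo -50.7 hi -43.2
scene plate 174 ymean -51.2 lo -66.5 hi -42.5
scene handle 57 ymean -62.6 lo -87.6 hi -48.0
scene ptr 18 ymean -46.5 lo -52.0 hi -43.1
scene plate 169 ymean -50.7 lo -66.4 hi -42.7
scene handle 55 ymean -61.9 lo -87.6 hi -48.3
```

{"name": "carry_out", "arguments": {"increments": [[[0, -0.004, 0, 0, 0, 0], [0, -0.004, 0, 0, 0, 0]]]}}

```text
clock: 15.32
tcp_pos: [0.5439, -0.0814, 0.1237]
orientation: [0.001, 0.991, 0.135, 0.001]
wrist_force: [-1.3, -1.5, 7.1]
finger_gap: 0.025
grip_force: 39.4
```

{"name": "carry_out", "arguments": {"increments": [[[0, 0, 0, 0, 0, 0], [0, 0, 0, 0, 0, 0], [0, 0, 0, 0, 0, 0]]], "jaw": 0.3}}

```text
clock: 15.7
tcp_pos: [0.5426, -0.0808, 0.1216]
orientation: [-0.0, 0.991, 0.135, -0.0]
wrist_force: [-0.5, 0.6, -0.3]
finger_gap: 0.0596
grip_force: 0.0
```

{"name": "carry_out", "arguments": {"increments": [[[0, 0, -0.12, 0, 0, 0], [0, 0, -0.2, 0, 0, 0], [-0.2, 0.1, -0.2, 0, 0, 0], [-0.2, 0.3, -0.2, 0, 0, 0], [-0.1, 0.5, -0.2, 0, 0, 0]]]}}

```text
clock: 16.32
tcp_pos: [0.5164, -0.2427, 0.2225]
orientation: [-0.0, 0.991, 0.135, -0.0]
wrist_force: [1.0, 0.3, 1.1]
finger_gap: 0.0596
grip_force: 0.0
```

{"name": "carry_out", "arguments": {"increments": [[[0, 0.2, 0, 0, 0, 0], [0, 0.2, 0, 0, 0, 0], [0, 0.2, 0, 0, 0, 0]]]}}

```text
clock: 16.7
tcp_pos: [0.5448, -0.3409, 0.2204]
orientation: [-0.0, 0.991, 0.133, -0.0]
wrist_force: [-0.1, 1.3, -0.0]
finger_gap: 0.0597
grip_force: 0.0
```

Run:
```python
from h import *
ims=[]; p=np.load("jig.npy")
for n in("top","scene"):
    c=meas(n,-68,-38,-100,-48); np.savez(n+"6.npz",**c); ims.append(rect(c,p,.050,y0=-.085,y1=-.015,x0=-.085,x1=-.035,k=5600))
cv2.imwrite("pics/r6.png",np.hstack(ims))
x,y=jw(-.001,.0240); inc(x,y,.2,.2709)
```

```text
top ptr 13 ymean -47.5 lo -50.2 hi -44.8
top plate 74 ymean -48.8 lo -61.7 hi -45.7
top handle 96 ymean -69.6 lo -81.8 hi -57.5
scene ptr 20 ymean -46.9 lo -51.6 hi -44.3
scene plate 169 ymean -50.9 lo -66.3 hi -43.2
scene handle 121 ymean -65.2 lo -82.4 hi -55.8
16.8 [ 0.5443 -0.3378  0.221 ] inc [ 1.340e-01 -6.808e-01  4.310e-02 -3.000e-04  1.000e-04 -1.000e-04] gap 0.05951206120990843 F [ 0.2 -0.2  0.4] 0.0
```

View pics/r6.png

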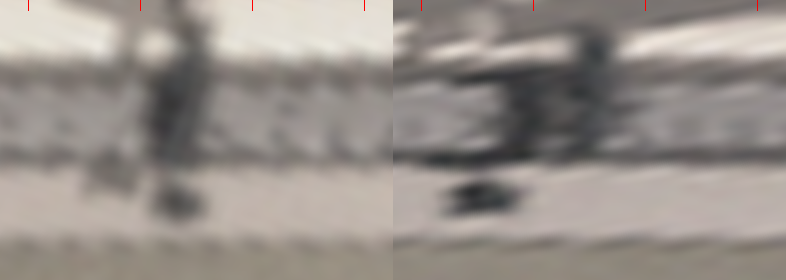

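The pointer (u≈188) now stands on the clip (centre u≈178, 5.6 px/mm), so the end stop is placed. Next is the paddle.

{"name": "carry_out", "arguments": {"increments": [[[0.134, -0.681, 0, 0, 0, 0], [0.134, -0.681, 0, 0, 0, 0], [0.134, -0.681, 0, 0, 0, 0], [0.134, -0.681, 0, 0, 0, 0], [0.134, -0.681, 0, 0, 0, 0]]], "jaw": 0.3}}

```text
clock: 17.42
tcp_pos: [0.5193, -0.0231, 0.2223]
orientation: [-0.0, 0.991, 0.136, 0.0]
wrist_force: [0.4, 0.0, 0.1]
finger_gap: 0.0598
grip_force: 0.0
```

{"name": "carry_out", "arguments": {"increments": [[[0, 0, 0, 0, 0, 0], [0, 0, 0, 0, 0, 0]]]}}

```text
clock: 17.68
tcp_pos: [0.5204, -0.0255, 0.2222]
orientation: [0.0, 0.991, 0.136, 0.0]
wrist_force: [0.5, -1.2, -0.5]
finger_gap: 0.0596
grip_force: 0.0
```

```bash
python3 -c "
from h import *
x,y=jw(-.001,.0242); inc(x,y,.118,.2709)"
```

```text
17.675 [ 0.5204 -0.0255  0.2222] inc [ 1.330e-02 -6.680e-02  2.084e-01  1.000e-04 -1.000e-04  4.000e-04] gap 0.059642108910374886 F [ 0.5 -1.2 -0.5] 0.0
```

{"name": "carry_out", "arguments": {"increments": [[[0.013, -0.067, 0, 0, 0, 0], [0.013, -0.067, 0.04, 0, 0, 0], [0.013, -0.067, 0.12, 0, 0, 0], [0.013, -0.067, 0.205, 0, 0, 0], [0.013, -0.067, 0.205, 0, 0, 0]]]}}

```text
clock: 18.3
tcp_pos: [0.5154, 0.0065, 0.1164]
orientation: [-0.001, 0.991, 0.134, -0.003]
wrist_force: [-0.5, 0.0, -0.2]
finger_gap: 0.0594
grip_force: 0.0
```

{"name": "carry_out", "arguments": {"increments": [[[0, 0, 0, 0, 0, 0], [0, 0, 0, 0, 0, 0], [0, 0, 0, 0, 0, 0], [0, 0, 0, 0, 0, 0]]], "jaw": 1, "squeeze": 70}}

```text
clock: 18.8
tcp_pos: [0.519, 0.0093, 0.1214]
orientation: [-0.002, 0.991, 0.136, 0.002]
wrist_force: [-1.9, 7.0, 5.4]
finger_gap: 0.013
grip_force: 70.0
```

```bash
python3 -c "
from h import *
ty(); meas('scene',-14,18,5,45)"
```

```text
jig y 24.8 x 0.3 [0.519  0.0093 0.1214] Fy 7.2 18.8
scene ptr 23 ymean 3.9 lo 0.6 hi 7.4
scene plate 46 ymean 5.0 lo 1.2 hi 8.0
scene handle 151 ymean 32.4 lo 11.3 hi 45.0
```

{"name": "carry_out", "arguments": {"increments": [[[0, -0.025, 0, 0, 0, 0], [0, -0.05, 0, 0, 0, 0], [0, -0.075, 0, 0, 0, 0], [0, -0.1, 0, 0, 0, 0], [0, -0.122, 0, 0, 0, 0]]]}}

```text
clock: 19.48
tcp_pos: [0.5037, 0.0649, 0.1214]
orientation: [0.003, 0.991, 0.134, 0.002]
wrist_force: [1.8, -10.4, 4.4]
finger_gap: 0.0133
grip_force: 69.7
```

{"name": "carry_out", "arguments": {"increments": [[[0, 0, 0, 0, 0, 0], [0, 0, 0, 0, 0, 0], [0, 0, 0, 0, 0, 0]]]}}

```text
clock: 19.85
tcp_pos: [0.5038, 0.0648, 0.1214]
orientation: [0.002, 0.991, 0.134, 0.002]
wrist_force: [1.0, -8.2, 5.2]
finger_gap: 0.013
grip_force: 69.8
```

```bash
python3 -c "
from h import *
ty(); meas('scene',40,75,5,45)
meas('scene',-68,-38,-100,-48)"
```

```text
jig y 82.3 x 0.5 [0.5038 0.0648 0.1214] Fy -8.2 19.85
scene ptr 27 ymean 60.8 lo 56.1 hi 67.5
scene plate 48 ymean 62.2 lo 57.4 hi 65.9
scene ptr 17 ymean -46.8 lo -51.7 hi -43.5
scene plate 118 ymean -52.0 lo -66.8 hi -43.5
scene handle 4 ymean -63.8 lo -66.0 hi -59.9
```

{"name": "carry_out", "arguments": {"increments": [[[0, -0.004, 0, 0, 0, 0], [0, -0.0065, 0, 0, 0, 0], [0, -0.0065, 0, 0, 0, 0], [0, -0.0065, 0, 0, 0, 0]]]}}

```text
clock: 20.45
tcp_pos: [0.503, 0.0677, 0.1214]
orientation: [0.002, 0.991, 0.134, 0.002]
wrist_force: [0.6, -7.8, 6.3]
finger_gap: 0.0132
grip_force: 69.9
```

Run:
```python
from h import *
ty(); p=np.load("jig.npy")
c=meas('scene',45,80,5,45); c2=cam("top")
cv2.imwrite("pics/r7.png",np.vstack([rect(x,p,.050,y0=-.06,y1=.085,x0=-.085,x1=-.03,k=5300) for x in(c,c2)]))
```

```text
jig y 85.4 x 0.5 [0.503  0.0677 0.1214] Fy -7.7 20.45
scene ptr 28 ymean 64.0 lo 59.3 hi 67.8
scene plate 56 ymean 65.6 lo 61.1 hi 68.4
```

View pics/r7.png

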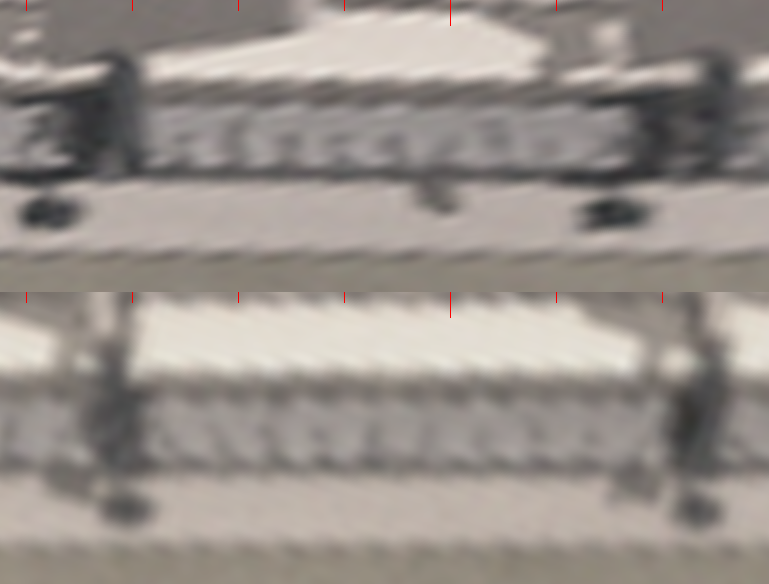

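The top view shows both pointers over their clips: stop at u≈705 (clip ≈698), pusher at u≈117 (clip ≈126, at 5.3 px/mm). The pusher is held steady with a 70 N grip.

```bash
python3 -c "
from h import *
ty(); print(env.hand_in())"
```

```text
jig y 85.4 x 0.5 [0.5029 0.0678 0.1214] Fy -8.9 20.55
the job is handed in; nothing more can be done
None
```

I handed the job in at 20.6 s. The end stop's pointer is on its clip and the pusher is held back with its pointer over the load clip; by my camera measurements each is within about 2 mm of the clip's centre line.

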